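Index the fob stand over to the battery tester

ROBOT

A 6-joint arm with a two-finger parallel gripper is mounted at the origin on the work surface. World frame = base frame: x ahead of the robot, y to its left, z up, the work surface at z = 0. Lengths are in m, angles in degrees, forces in N, time in s.
With the tool pointing down it reaches from about 0.3 to 0.75 m from the base axis. Payload 8.5 kg.
Tool frame: the origin (TCP) lies midway between the tips of the shut fingers; the grasp point (between the pads) lies 19 mm behind it; y points along the fingers, x is the direction in which the jaws open and shut, and the axes are right-handed (so a half turn about y gives the same grasp; the last joint's range is limited). The gripper opens to 85 mm and grips with 20 to 120 N. Pads are 22 mm wide; open, the fingers measure 114 mm over their backs; the gripper's body (76 mm by 85 mm) begins 54 mm behind the grasp point. The pads swing forward as they close: fully open they stand 13 mm farther back than shut.
Start: joints at [55.273, 21.807, 74.336, -0, 83.858, -12.336], TCP at [0.21, 0.509, 0.231] pointing down, gripper open.
Joint ranges: [-178.18, 178.18], [-50.72, 133.34], [12.68, 142.11], [-81.47, 261.47], [9.98, 163.14], [-165.26, 165.26]. Speed limits (degrees/s): [136.94, 136.94, 180, 180, 180, 180].

INTERFACE

Orientations are given as a 3x3 rotation matrix whose columns are the frame's x, y, z axes.
In Python, from rig import env gives the robot as it stands.
- The arm moves only by the tool carry_out, never from a script. Its argument "plan" is a list of rows, each a list of 3 entries, a list of its own where there are three numbers: the shift along the tool's x, y, z in m, then the turn, a rotation vector about the tool's x, y, z in degrees, then the finger opening in m, from 0 to 0.0854. In form: [[[dx, dy, dz], [ax, ay, az], jaw], ...]. A call has 1 to 8 rows; each row shifts and turns the commanded pose from where the row before left it, along the tool's axes as they then stand; what a row does not reach is not made up. A row lasts 1/8 s, in which the tool goes at most 62.5 mm and 10.7 degrees, less where a joint would pass 70% of its speed; a pose out of reach is approached as far as the arm can. A call is refused whole if a number of a shift passes 0.0625 or a number of a turn 10.7, either way. A call with a gripper value outside its range is refused whole. The fingers move at their own pace and stop on an object; "force" is the grip in N (left out, the last holds). Time passes only in rows, so rows that do not move let the fingers close. It gives the time, the measured TCP pose, the force and the opening at its end, in the units of the state.
- env.observe(): the state, without advancing time (a new reading comes with each control period).
- env.get_image(name): name is "scene" or "top" or "wrist"; returns a dict with "image" (480x640x3 uint8, red, green, blue), "vfov" (degrees; the focal length in pixels is half the picture's height over the tangent of half this angle, whatever the lens; pixels are square), "cx", "cy" (the principal point, pixels), "rvec" (rotation vector, rad) and "tvec" (3), from world to camera coordinates, as OpenCV has them; the wrist camera has in their place "tool_from_camera" (4x4, takes a point from camera to tool coordinates, whose origin is the TCP and whose axes are the tool frame's). Camera axes: x right, y down, z forward; pixel columns grow to the right and rows downward; lengths in m; the calibration is good to about 2 mm. A picture is of the moment at which its call begins: read the wrist's pose just before it. There is no depth.
- env.close_job(): hands the job in, once; it reports no verdict.
Trained networks look in a picture, given as the dict that the camera call returned (one of the last four; its "shot" number tells which), for a name from the list of things; names that differ only in an ending like _2 or _b are one class to them, and where a whole thing is asked for, a point or a joint stands for the part that bears it (a point fixed in the world has none). Each returns a list of dicts, best first, with "conf" (0 to 1); they miss things now and then, are a little off and sometimes report something else, mostly with a low value. They report only what shows in the picture. A call takes as long as a camera call. They do not tell look-alikes from the thing itself.
- env.outline_of(target, picture): "mask" (480x640 bool, what is visible of it) and "pixel" ([row, column] in pixels, amid what is visible of it).
The state is a dict: "time_s": time; "q": joint angles; "qvel": joint speeds; "joint_efforts": joint torques, N m; "position": TCP position; "tool_rot": TCP orientation; "ft_force": force on the tool from outside, world axes, zero at the start; "wrist_torque": the same for the moment, N m; "grip_width": finger opening in m.
Only numpy, scipy, OpenCV 4.12 (cv2) and the standard library are available. Lean on these libraries where they do the work, as an engineer would, in place of code of your own. Each camera call takes 0.05 s, during which the arm holds its last target.

TASK

On the key desk, a small stand holds a white key fob at the end of a swing arm, and a spring plunger in the middle hole locks the arm. Pull the plunger up by its black knob, swing the arm round one hole to the side where the round chrome battery tester stands, and let the plunger snap fully home there, so that the fob ends up over the tester. Do not shift the tester.

Things in the scene. Friction and masses are not known exactly. Their poses are not given: they have to be found in the camera images.
- stand: Fixed steel sector plate, top 32 mm up. Origin: on the vertical pivot axis at counter height; x points to the middle hole. Holes 130 mm from the pivot at -40, 0, +40 degrees (+ = counterclockwise from above), countersunk 45 degrees: released within 10 mm of a hole, the pin centres itself. The arm (top 50 mm up, hub 63 mm) turns freely, stops at 47 degrees either side; it starts in the middle hole.
- plunger_knob (a point): Centre of the black round plunger knob, 32 mm wide, 26 mm tall, 97 mm above the counter when home, 130 mm from the pivot; x points outwards, turning with the arm. 12 mm stem; below it a 24 mm bush on the arm, top 64 mm up. It slides straight up, 34 mm at most, clear of the plate from 22 mm. Spring: 5 N down when home, 9 N at full lift; released over a hole it snaps back down.
- fob (a point): Top centre of the white fob shell (62 x 36 x 15 mm, long side along the arm) in a black cradle fixed to the swing arm: 215 mm from the pivot, on the line through the knob, 59 mm above the counter. x points outwards. The cradle's underside, 38 mm up, clears the tester and keys.
- tester: Loose round chrome battery tester, 50 mm in diameter, 24 mm tall, 150 g, white dial on top. Origin: centre of its underside. It stands 215 mm from the pivot, where the fob comes to at either the +40 or the -40 degree hole; two brass keys lie at the other.
Things that resemble listed ones, but are neither listed nor needed, are in the scene too. Of the things that look like the tester, the largest one is meant.

How it is judged:
By the outcome, as a careful person would: the job done as asked, in the order asked, and still so for the second after the job is handed in, with the robot touching nothing.
It also fails if it takes over 29 s, if anything falls off the work surface, if the arm or the gripper's body presses on something with over 40 N, if the wrist force passes 120 N, or if a joint passes its speed limit or range.

## Working session

There is one attempt and no reset: what is moved stays moved. The work goes in short steps, Python scripts to look and compute and a tool call to move; the robot and the scene stay as the last step left them, time stands still between calls to the robot, and variables do not carry over. Pictures are saved under pics/ and viewed, and the job is handed in when it is done.

Besides the shell and the picture viewer there is one more tool, called after ">>>" as a command line: name --argument value ..., lists and objects as JSON in quotes. carry_out: Moves the arm, as the interface text tells. Its arguments: {"type":"object","properties":{"plan":{"type":"array","items":{"type":"array"}},"force":{"type":"number"}},"required":["plan"]}

```bash
ls; mkdir -p pics
cat > h.py <<'E'
import numpy as np, cv2
from rig import env
def save(n,im): cv2.imwrite('pics/'+n+'.png', im[:,:,::-1])
E
python3 - <<'E'
from h import *
import pickle
s=env.observe(); print(s['time_s'],s['position'],s['tool_rot'],s['grip_width'],s['ft_force'])
for n in ('scene','top'):
    p=env.get_image(n); save(n+'0',p['image']); pickle.dump(p,open(n+'0.pkl','wb'))
    print(n,{k:v for k,v in p.items() if k!='image'})
    for t in ('plunger_knob','tester','fob','stand'):
        for o in env.outline_of(t,p): print(t,round(o['conf'],2),o['pixel'],o['mask'].sum())
E
```

```text
pics
0.0 [0.20933746 0.50828104 0.23068119] [[ 3.80915407e-01 -8.62812729e-04 -9.24609490e-01]
 [ 9.24608692e-01 -1.25553481e-03  3.80916250e-01]
 [-1.48953879e-03 -9.99998840e-01  3.19511597e-04]] 0.08550205744086561 [-0.26759718 -0.3042708   0.26194875]
scene {'vfov': 53.390709054169704, 'cx': 316.80582645178663, 'cy': 243.89624367939797, 'rvec': array([ 1.71522916,  1.4724123 , -0.8361879 ]), 'tvec': array([-0.1044887 , -0.21802586,  1.18395538]), 'shot': 1}
plunger_knob 0.77 [265.9, 285.6] 618
tester 0.79 [275.9, 428.3] 446
tester 0.76 [308.0, 455.7] 580
tester 0.65 [317.0, 391.2] 1062
fob 0.71 [316.5, 289.2] 3686
stand 0.87 [300.7, 283.8] 10522
top {'vfov': 53.70292295762577, 'cx': 314.8491464831886, 'cy': 244.53496876427073, 'rvec': array([ 2.1672861 , -2.21473184,  0.09069029]), 'tvec': array([0.01067198, 0.57389823, 0.70149795]), 'shot': 2}
plunger_knob 0.83 [211.3, 328.3] 483
tester 0.91 [258.0, 186.1] 528
tester 0.84 [203.2, 236.7] 862
tester 0.57 [206.2, 178.8] 524
fob 0.93 [208.8, 329.5] 3897
stand 0.7 [244.6, 329.7] 12409
```

View images.

View pics/scene0.png

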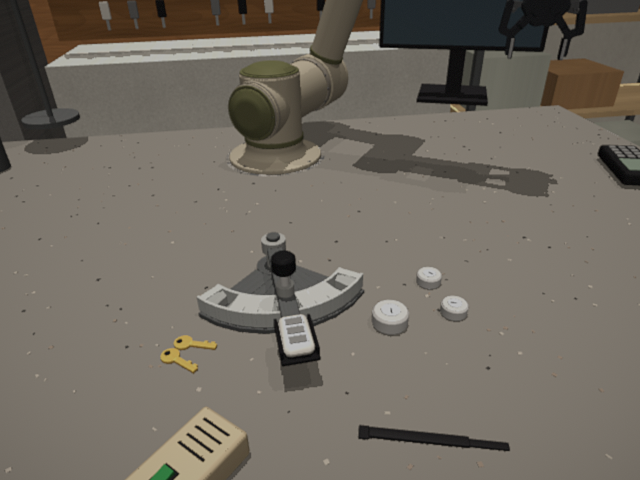

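View pics/top0.png

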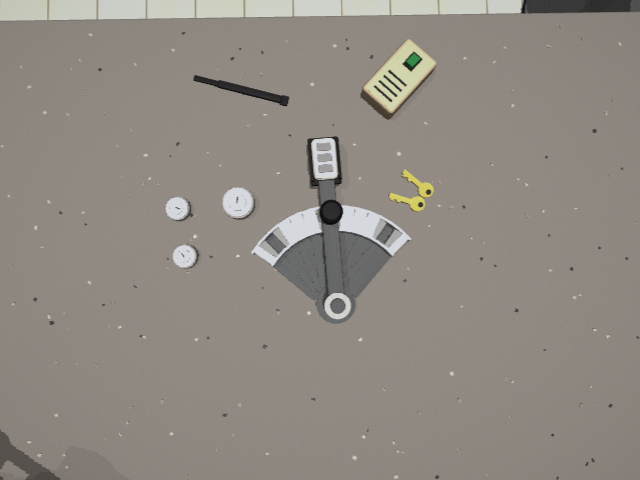

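The scene view puts the tester candidates (row, col) at [317,391], [308,455] and [276,428]. In the top view they are at [203,237], [206,179] and [258,186]. The one at top [203,237] is clearly the largest and stands 40° to the image-left of the arm. The keys lie on the right at about [190,415]. I'll measure these and confirm in a crop.

```bash
cat >> h.py <<'E'
import pickle
def ray(p,px):  # px=[row,col]
    R=cv2.Rodrigues(np.array(p['rvec']))[0]; f=240/np.tan(np.radians(p['vfov']/2))
    d=R.T@np.array([(px[1]-p['cx'])/f,(px[0]-p['cy'])/f,1.]); return -R.T@p['tvec'],d
def atz(p,px,z):
    c,d=ray(p,px); return c+d*(z-c[2])/d[2]
def tri(a,pa,b,pb):
    A=[];y=[]
    for p,q in((a,pa),(b,pb)):
        c,d=ray(p,q); d/=np.linalg.norm(d); M=np.eye(3)-np.outer(d,d); A.append(M); y.append(M@c)
    return np.linalg.lstsq(np.vstack(A),np.hstack(y),rcond=None)[0]
E
python3 - <<'E'
from h import *
t=pickle.load(open('top0.pkl','rb'));s=pickle.load(open('scene0.pkl','rb'))
print('cams',ray(t,[0,0])[0],ray(s,[0,0])[0])
k=atz(t,[211.3,330.5],0.105);print('knob top z.105',k,'scene',atz(s,[262,283.5],.105), tri(t,[211.3,330.5],s,[263.5,283.5]))
pv=atz(t,[305.5,337.5],.063);print('pivot',pv, 'scene', atz(s,[238,273],.063))
f=atz(t,[159,324.5],.059);print('fob',f)
te=atz(t,[203,237.5],.024);print('tester',te,'scene',atz(s,[311,390],.024))
for a in(k,f,te):
    d=(a-pv)[:2];print(np.hypot(*d),np.degrees(np.arctan2(d[1],d[0])))
im=t['image'];c=cv2.resize(im[120:330,140:440],None,fx=2.6,fy=2.6,interpolation=cv2.INTER_CUBIC);save('c_top',c)
im=s['image'];c=cv2.resize(im[220:380,180:480],None,fx=2.6,fy=2.6,interpolation=cv2.INTER_CUBIC);save('c_sc',c)
E
```

```text
cams [0.52307503 0.00745038 0.74020906] [ 1.12227844 -0.0419388   0.44602214]
knob top z.105 [ 0.61254316 -0.02280032  0.105     ] scene [ 0.62209786 -0.02202045  0.105     ] [ 0.61370946 -0.02250382  0.09700956]
pivot [ 0.48352195 -0.03145597  0.063     ] scene [ 0.4925322  -0.03026748  0.063     ]
fob [ 0.69609651 -0.01810666  0.059     ]
tester [0.63956646 0.11455093 0.024     ] scene [0.64453426 0.11509655 0.024     ]
0.12931122028069372 3.8380525853165763
0.2129933031119484 3.593356577180375
0.21370050079997818 43.096677973075515
```

View pics/c_top.png

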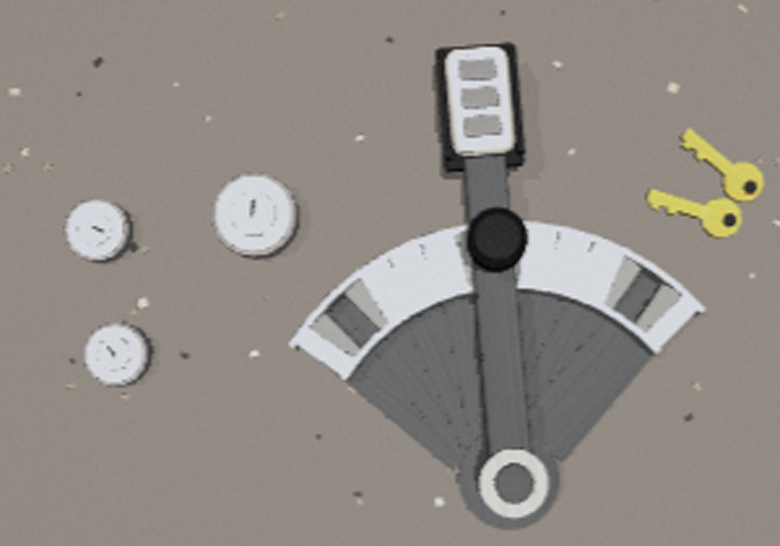

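View pics/c_sc.png

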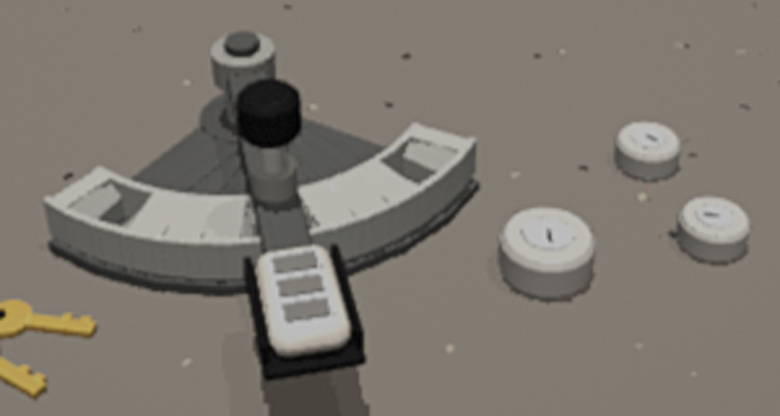

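The crops confirm that the large dial at top [203,237] is the tester. It lies at 43° from the pivot and the arm is at 3.7°, so the swing is +40° (counterclockwise). I'll move the tool over the knob with the jaws tangential.

>>> carry_out --plan '[[[0,0,0],[0,-8.7,0],0.085],[[0,0,0],[0,-8.7,0],0.085],[[0,0,0],[0,-8.6,0],0.085],[[-0.04,0,-0.0264],[0,0,0],0.085],[[-0.04,0,-0.0264],[0,0,0],0.085],[[-0.04,0,-0.0264],[0,0,0],0.085],[[-0.04,0,-0.0264],[0,0,0],0.085],[[-0.04,0,-0.0264],[0,0,0],0.085]]'

```text
time_s: 1.5
position: [0.3546, 0.3159, 0.2315]
tool_rot: [[-0.063, 0.0, -0.998], [0.998, 0.0, -0.063], [0.0, -1.0, -0.0]]
ft_force: [0.9, -0.2, -0.3]
grip_width: 0.085
```

>>> carry_out --plan '[[[-0.04,0,-0.0264],[0,0,0],0.085],[[-0.04,0,-0.0264],[0,0,0],0.085],[[-0.04,0,-0.0264],[0,0,0],0.085],[[-0.04,0,-0.0264],[0,0,0],0.085],[[-0.04,0,-0.0264],[0,0,0],0.085],[[-0.04,0,-0.0264],[0,0,0],0.085],[[-0.04,0,-0.0264],[0,0,0],0.085],[[-0.03,0,-0.02],[0,0,0],0.085]]'

```text
time_s: 2.5
position: [0.5787, 0.019, 0.2312]
tool_rot: [[-0.062, -0.0, -0.998], [0.998, -0.0, -0.062], [-0.0, -1.0, 0.0]]
ft_force: [-0.5, 1.2, -0.3]
grip_width: 0.0849
```

>>> carry_out --plan '[[[0,0,0],[0,0,0],0.085],[[0,0,0],[0,0,0],0.085]]'

```text
time_s: 2.75
position: [0.5773, 0.0212, 0.2313]
tool_rot: [[-0.063, -0.0, -0.998], [0.998, 0.0, -0.063], [0.0, -1.0, 0.0]]
ft_force: [0.4, 0.4, 0.1]
grip_width: 0.0851
```

Run:
```python
from h import *
s=env.observe(); print(s['time_s'],s['position'],s['tool_rot'].round(4) if hasattr(s['tool_rot'],'round') else s['tool_rot'],s['q'],s['ft_force'])
p=env.get_image('wrist'); save('w1',p['image']); pickle.dump((s,p),open('w1.pkl','wb'))
print({k:v for k,v in p.items() if k!='image'})
for t in ('plunger_knob','tester','fob'):
    for o in env.outline_of(t,p): print(t,round(o['conf'],2),o['pixel'],o['mask'].sum())
```

```text
2.75 [0.57731295 0.0212486  0.23127335] [[-6.32e-02 -4.00e-04 -9.98e-01]
 [ 9.98e-01  3.00e-04 -6.32e-02]
 [ 3.00e-04 -1.00e+00  4.00e-04]] [-9.63338637e+00  2.46315615e+01  6.97591692e+01  1.30310814e-02
  8.56364432e+01 -1.03256208e+02] [0.42373856 0.42460489 0.13240098]
{'vfov': 69.79420839699638, 'cx': 322.2512686147564, 'cy': 241.02321313089766, 'tool_from_camera': array([[ 9.99999046e-01, -1.30547435e-03,  4.51573094e-04,
        -4.34018215e-04],
       [-7.90385707e-04, -2.72635602e-01,  9.62117043e-01,
        -1.42135351e-01],
       [-1.13290422e-03, -9.62116482e-01, -2.72636373e-01,
         6.89874416e-02],
       [ 0.00000000e+00,  0.00000000e+00,  0.00000000e+00,
         1.00000000e+00]]), 'shot': 3}
plunger_knob 0.6 [270.1, 267.3] 1277
tester 0.79 [207.0, 487.5] 1126
tester 0.75 [274.8, 401.4] 1753
tester 0.71 [274.1, 484.9] 965
fob 0.67 [243.9, 274.7] 9126
```

View pics/w1.png

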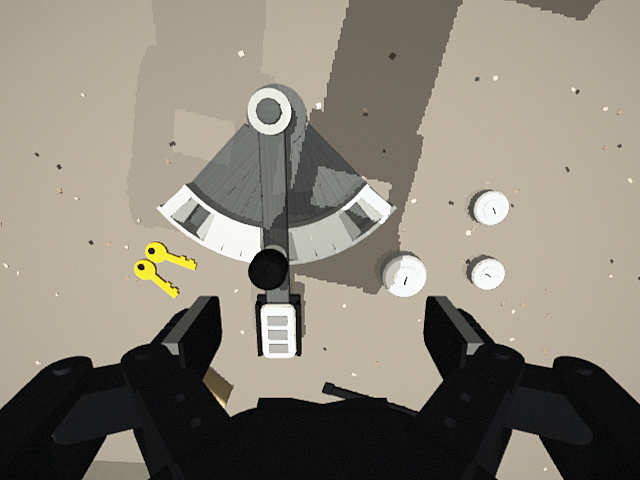

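Wrist view: the knob is at [270,268], the hub at [111,269], the large tester at [275,404] and the keys at the left. Next I'll locate them from this view.

```bash
cat >> h.py <<'E'
def watz(s,p,px,z):
    T=np.eye(4);T[:3,:3]=s['tool_rot'];T[:3,3]=s['position'];T=T@p['tool_from_camera']
    f=240/np.tan(np.radians(p['vfov']/2))
    d=T[:3,:3]@np.array([(px[1]-p['cx'])/f,(px[0]-p['cy'])/f,1.]);c=T[:3,3];return c+d*(z-c[2])/d[2]
E
python3 - <<'E'
from h import *
s,p=pickle.load(open('w1.pkl','rb'))
k=watz(s,p,[269.5,267.5],.100);pv=watz(s,p,[111,269],.063);te=watz(s,p,[273.5,404.5],.020);f=watz(s,p,[331,279],.059)
print(k,pv,te,f)
for a in(k,f,te):
    d=(a-pv)[:2];print(np.hypot(*d),np.degrees(np.arctan2(d[1],d[0])))
R=np.array(s['tool_rot'])
for kk in (k,np.array([.613,-.0226,.1])): print(R.T@(kk-s['position']))
E
```

```text
[ 0.61357979 -0.023135    0.1       ] [ 0.48474917 -0.02990581  0.063     ] [0.63972122 0.11537803 0.02      ] [ 0.69576508 -0.01603453  0.059     ]
0.12900842237365848 3.0084612682651817
0.21147134290101124 3.7609658634751724
0.21242347007741305 43.15190493643774
[-0.0466292   0.13124431 -0.03344443]
[-0.04605864  0.13124472 -0.0328996 ]
```

>>> carry_out --plan '[[[-0.0233,0,-0.0167],[0,0,0],0.085],[[-0.023,0,-0.0168],[0,0,0],0.085],[[0,0.03,0],[0,0,0],0.085],[[0,0.03,0],[0,0,0],0.085],[[0,0.035,0],[0,0,0],0.085],[[0,0.03,0],[0,0,0],0.085],[[0,0.02,0],[0,0,0],0.085],[[0,0.012,0],[0,0,0],0.085]]'

```text
time_s: 3.95
position: [0.6138, -0.0228, 0.0736]
tool_rot: [[-0.064, -0.001, -0.998], [0.998, 0.0, -0.064], [0.0, -1.0, 0.001]]
ft_force: [0.4, 0.2, -0.0]
grip_width: 0.0852
```

>>> carry_out --plan '[[[0,0,0],[0,0,0],0.06],[[0,0,0],[0,0,0],0.05]]' --force 50

```text
time_s: 4.2
position: [0.6145, -0.0233, 0.0753]
tool_rot: [[-0.063, 0.002, -0.998], [0.998, -0.0, -0.063], [-0.0, -1.0, -0.002]]
ft_force: [-0.3, 0.8, -0.2]
grip_width: 0.0516
```

Run:
```python
from h import *
s=env.observe(); print(s['time_s'],s['position'],s['ft_force'],s['grip_width'])
p=env.get_image('wrist'); save('w2',p['image'])
p=env.get_image('scene'); save('s2',cv2.resize(p['image'][150:350,180:440],None,fx=3,fy=3))
```

```text
4.2 [ 0.61452828 -0.02333858  0.07529962] [-0.33612738  0.79440793 -0.18602401] 0.05155988331923326
```

View pics/w2.png

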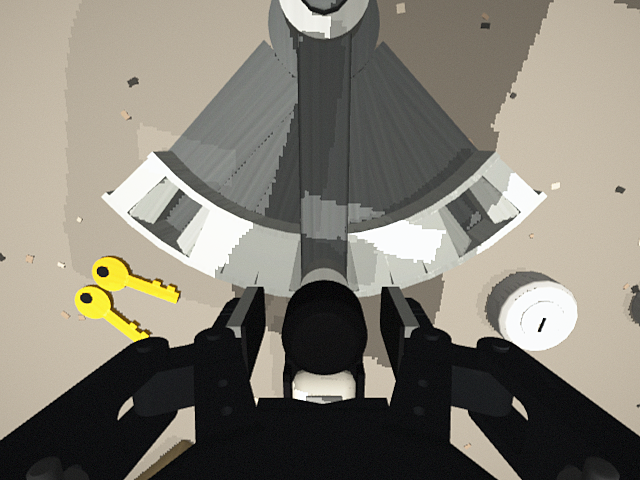

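View pics/s2.png

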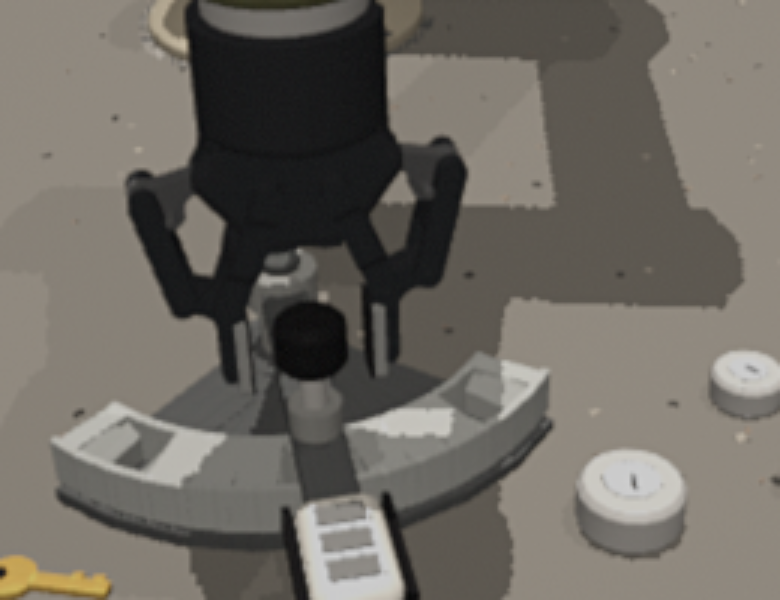

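Both views show the knob centred between the pads (wrist [325,324]), so I'll close on it.

>>> carry_out --plan '[[[0,0,0],[0,0,0],0.035],[[0,0,0],[0,0,0],0.026],[[0,0,0],[0,0,0],0.026],[[0,0,0],[0,0,0],0.026]]' --force 60

```text
time_s: 4.8
position: [0.6143, -0.0234, 0.075]
tool_rot: [[-0.063, 0.001, -0.998], [0.998, -0.0, -0.063], [-0.0, -1.0, -0.001]]
ft_force: [-1.4, 0.5, 5.9]
grip_width: 0.0302
```

>>> carry_out --plan '[[[0,-0.005,0],[0,0,0],0.026],[[0,-0.006,0],[0,0,0],0.026],[[0,-0.006,0],[0,0,0],0.026],[[0,-0.006,0],[0,0,0],0.026],[[0,-0.006,0],[0,0,0],0.026],[[0,0,0],[0,0,0],0.026],[[0,0,0],[0,0,0],0.026]]'

```text
time_s: 5.68
position: [0.6141, -0.0233, 0.1031]
tool_rot: [[-0.063, -0.0, -0.998], [0.998, 0.0, -0.063], [0.0, -1.0, 0.0]]
ft_force: [5.1, 0.7, -8.2]
grip_width: 0.0301
```

Run:
```python
from h import *
s=env.observe(); print(s['time_s'],s['position'],s['ft_force'],s['grip_width'],s['tool_rot'])
p=env.get_image('scene'); save('s3',cv2.resize(p['image'][150:350,180:440],None,fx=3,fy=3))
```

```text
5.675 [ 0.61408305 -0.02332825  0.10310776] [ 5.06305585  0.74301722 -8.18188392] 0.030103472085558376 [[-6.29615746e-02 -5.50151617e-05 -9.98015950e-01]
 [ 9.98015946e-01  1.08181325e-04 -6.29615802e-02]
 [ 1.11430529e-04 -9.99999993e-01  4.80947421e-05]]
```

View pics/s3.png

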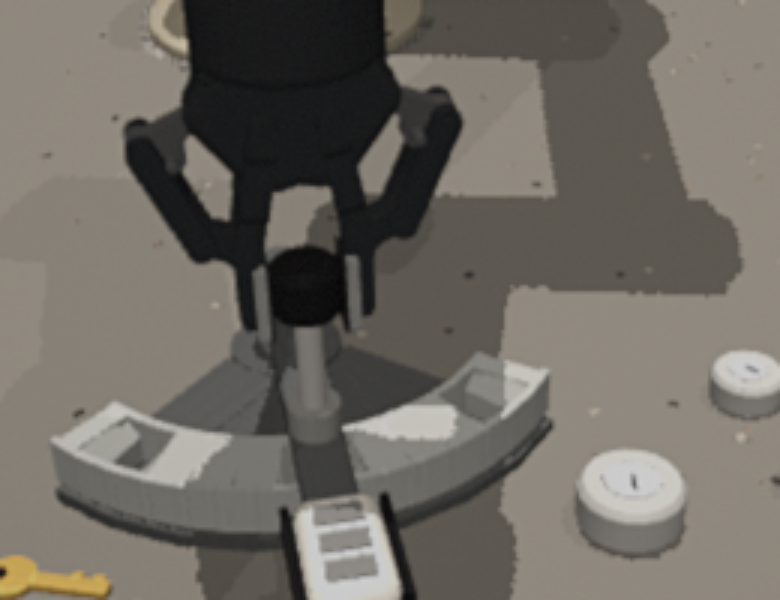

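The plunger is up about 28 mm against 8 N, which clears the plate. Now I'll swing it along the arc.

>>> carry_out --plan '[[[0.0057,0,0.0001],[0,-2.5,0],0.026],[[0.0057,0,0.0001],[0,-2.5,0],0.026],[[0.0057,0,0.0001],[0,-2.5,0],0.026],[[0.0057,0,0.0002],[0,-2.5,0],0.026],[[0.0057,0,0.0001],[0,-2.5,0],0.026],[[0.0057,0,0.0001],[0,-2.5,0],0.026],[[0.0057,0,0.0001],[0,-2.5,0],0.026],[[0.0057,0,0.0002],[0,-2.5,0],0.026]]'

```text
time_s: 6.72
position: [0.6033, 0.0212, 0.1034]
tool_rot: [[-0.403, 0.0, -0.915], [0.915, 0.0, -0.403], [-0.0, -1.0, -0.0]]
ft_force: [4.4, 2.0, -9.5]
grip_width: 0.0301
```

Run:
```python
from h import *
s=env.observe(); print(s['time_s'],s['position'],s['ft_force'],s['grip_width'])
d=np.array(s['position'])[:2]-[.4841,-.0307];print(np.hypot(*d),np.degrees(np.arctan2(d[1],d[0])))
p=env.get_image('scene'); save('s4',cv2.resize(p['image'][150:350,180:440],None,fx=3,fy=3))
```

```text
6.725 [0.60333904 0.02122413 0.10338492] [ 4.44416993  1.98124778 -9.54911514] 0.030149678890190882
0.13005407815476058 23.53131889018056
```

View pics/s4.png

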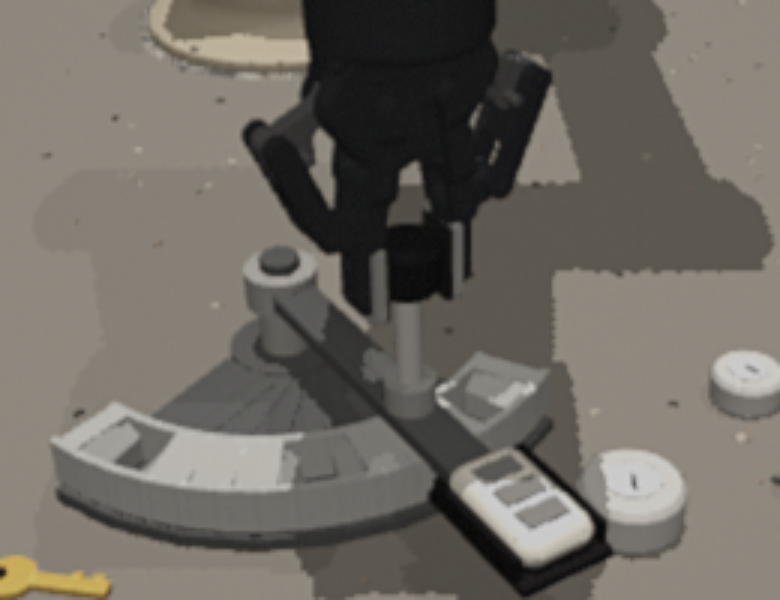

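The arm is following freely and is about halfway.

>>> carry_out --plan '[[[0.0057,0,0.0001],[0,-2.5,0],0.026],[[0.0057,0,0.0001],[0,-2.5,0],0.026],[[0.0057,0,0.0001],[0,-2.5,0],0.026],[[0.0057,0,0.0002],[0,-2.5,0],0.026],[[0.0057,0,0.0001],[0,-2.5,0],0.026],[[0.0057,0,0.0001],[0,-2.5,0],0.026],[[0.0056,0,0.0001],[0,-2.5,0],0.026],[[0.0056,0,0.0002],[0,-2.5,0],0.026]]'

```text
time_s: 7.78
position: [0.5782, 0.0589, 0.1034]
tool_rot: [[-0.692, 0.0, -0.722], [0.722, 0.0, -0.692], [0.0, -1.0, -0.0]]
ft_force: [3.9, 4.0, -8.6]
grip_width: 0.0303
```

>>> carry_out --plan '[[[0,0,0],[0,0,0],0.026],[[0,0,0],[0,0,0],0.026]]'

```text
time_s: 8.02
position: [0.5782, 0.0589, 0.1034]
tool_rot: [[-0.691, -0.0, -0.723], [0.723, 0.0, -0.691], [0.0, -1.0, -0.0]]
ft_force: [3.6, 3.0, -9.3]
grip_width: 0.0302
```

Run:
```python
from h import *
s=env.observe(); print(s['time_s'],s['position'],s['ft_force'],s['grip_width'])
d=np.array(s['position'])[:2]-[.4841,-.0307];print(np.hypot(*d),np.degrees(np.arctan2(d[1],d[0])))
p=env.get_image('scene'); save('s5',cv2.resize(p['image'][150:350,180:440],None,fx=3,fy=3))
p=env.get_image('wrist'); save('w5',p['image'])
```

```text
8.025 [0.578178   0.05888697 0.10338578] [ 3.62626806  3.03108056 -9.26090278] 0.030165111136858755
0.12990956892114333 43.59926606487919
```

View pics/s5.png

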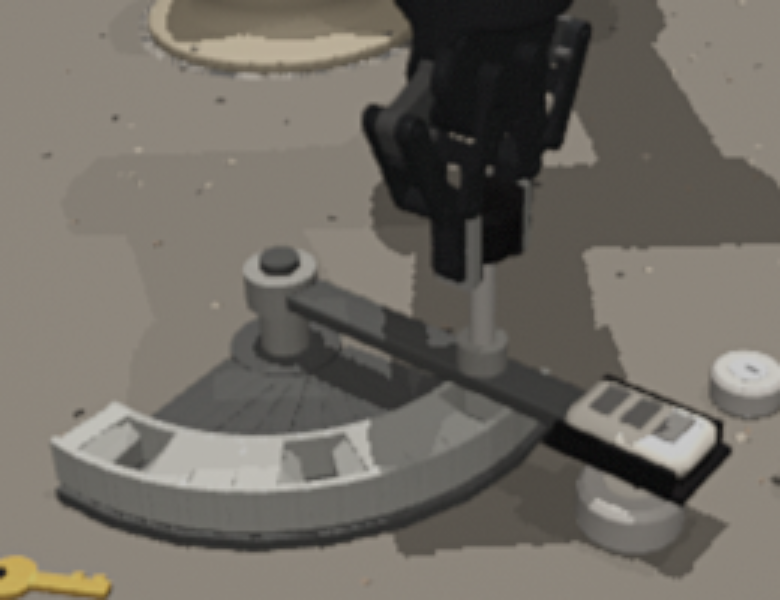

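View pics/w5.png

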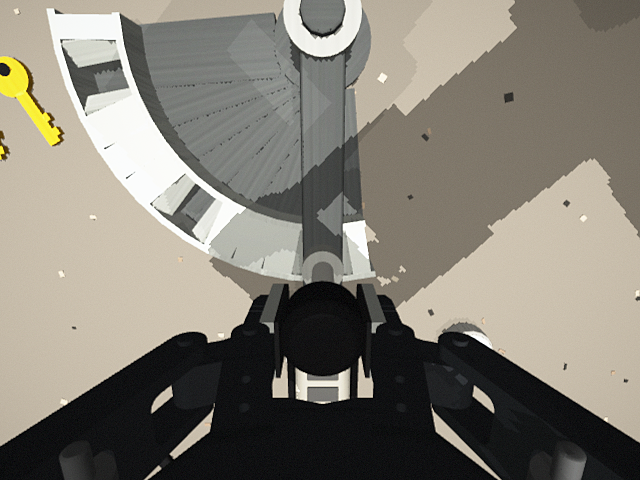

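The swing so far is 40.3°, within 1 mm of the hole, so I'll release and let it snap.

>>> carry_out --plan '[[[0,0,0],[0,0,0],0.085],[[0,0,0],[0,0,0],0.085],[[0,0,0],[0,0,0],0.085],[[0,0,0],[0,0,0],0.085],[[0,0,0],[0,0,0],0.085]]'

```text
time_s: 8.75
position: [0.5784, 0.0583, 0.1034]
tool_rot: [[-0.69, 0.0, -0.724], [0.724, -0.0, -0.69], [-0.0, -1.0, 0.0]]
ft_force: [-0.5, -0.1, -0.0]
grip_width: 0.0852
```

>>> carry_out --plan '[[[0,-0.02,0],[0,0,0],0.085],[[0,-0.03,0],[0,0,0],0.085],[[0,-0.04,0],[0,0,0],0.085],[[0,-0.04,0],[0,0,0],0.085],[[0,0,0.05],[0,0,0],0.085],[[0,0,0.05],[0,0,0],0.085],[[0,0,0],[0,0,0],0.085]]'

```text
time_s: 9.62
position: [0.5044, -0.012, 0.2338]
tool_rot: [[-0.688, -0.0, -0.726], [0.726, -0.0, -0.688], [-0.0, -1.0, 0.0]]
ft_force: [0.5, -0.2, 0.2]
grip_width: 0.0845
```

Run:
```python
from h import *
s=env.observe(); print(s['time_s'],s['position'],s['ft_force'],s['grip_width'])
p=env.get_image('scene'); save('s6',cv2.resize(p['image'][150:350,180:440],None,fx=3,fy=3)); pickle.dump(p,open('s6.pkl','wb'))
t=env.get_image('top'); save('t6',t['image'])
w=env.get_image('wrist'); save('w6',w['image'])
for n,q in(('s',p),('t',t)):
  for k in('plunger_knob','fob','tester'):
    for o in env.outline_of(k,q): print(n,k,round(o['conf'],2),o['pixel'],o['mask'].sum())
```

```text
9.625 [ 0.50440649 -0.01199913  0.2337836 ] [ 0.49035765 -0.20428591  0.19155903] 0.084487893508352
s plunger_knob 0.93 [245.3, 339.9] 611
s plunger_knob 0.43 [321.6, 390.0] 738
s fob 0.15 [289.0, 296.6] 12112
s tester 0.89 [277.7, 431.4] 457
s tester 0.8 [309.2, 454.7] 589
s tester 0.58 [320.9, 388.8] 682
t fob 0.81 [199.0, 230.7] 1285
t tester 0.81 [257.5, 185.5] 500
t tester 0.61 [208.0, 177.6] 519
```

View pics/s6.png

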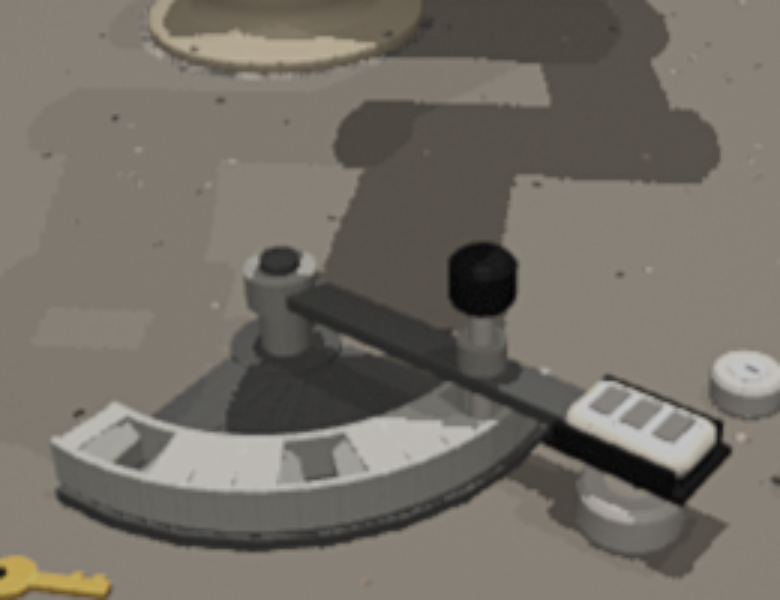

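View pics/t6.png

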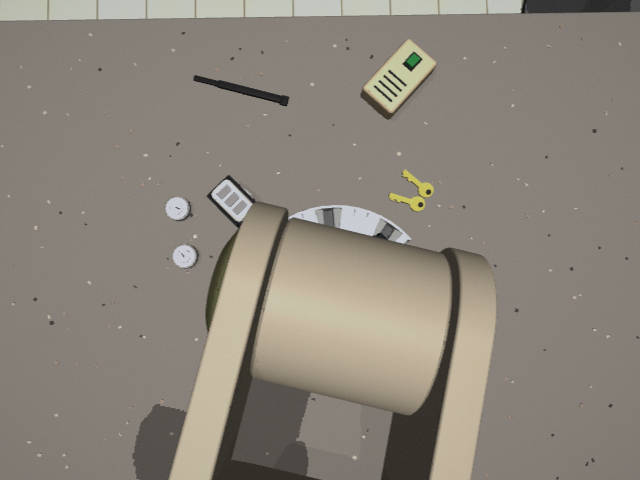

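View pics/w6.png

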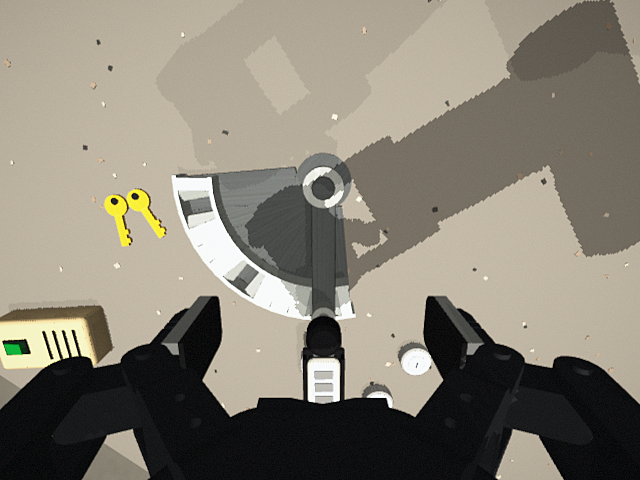

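The knob has dropped. I'll check its height by projecting it into the scene view, with the start picture as reference, and check that the tester's lower edge hasn't moved.

Run:
```python
from h import *
s0=pickle.load(open('scene0.pkl','rb'));s6=pickle.load(open('s6.pkl','rb'))
def pr(p,x):
    f=240/np.tan(np.radians(p['vfov']/2));K=np.array([[f,0,p['cx']],[0,f,p['cy']],[0,0,1]])
    return cv2.projectPoints(np.array([x],float),np.array(p['rvec']),np.array(p['tvec']),K,None)[0].ravel()[::-1]
for z in(.097,.1,.103,.11,.125): print(z,pr(s0,[.6138,-.023,z]),pr(s6,[.4841+.13*np.cos(np.radians(43.5)),-.0307+.13*np.sin(np.radians(43.5)),z]))
for p,b in((s0,(240,250,320,325)),(s6,(220,320,270,360))):
    g=p['image'].max(2); m=np.zeros_like(g);r0,c0,r1,c1=b
    m=(g[r0:r1-20 if p is s0 else r1,c0:c1]<38).astype(np.uint8)
    n,l,st,ce=cv2.connectedComponentsWithStats(m)
    for i in range(1,n):
        if st[i,4]>80: print('dark blob rows',r0+st[i,1],r0+st[i,1]+st[i,3],'cols',c0+st[i,0],c0+st[i,0]+st[i,2],ce[i]+[c0,r0],st[i,4])
a=np.hstack([cv2.resize(x['image'][285:345,360:430],None,fx=5,fy=5) for x in(s0,s6)]);save('cmp',a)
```

```text
0.097 [263.59841698 282.59484448] [243.24646203 340.16261295]
0.1 [261.67725642 282.45258513] [241.38823255 340.17032851]
0.103 [259.74602739 282.30958023] [239.5208386  340.17808213]
0.11 [255.20022382 281.9729696 ] [235.12756346 340.19632346]
0.125 [245.26836193 281.23752861] [225.5400276  340.23613191]
dark blob rows 251 277 cols 271 296 [282.82560297 263.50463822] 539
dark blob rows 231 256 cols 330 352 [340.36980306 242.79431072] 457
```

View pics/cmp.png

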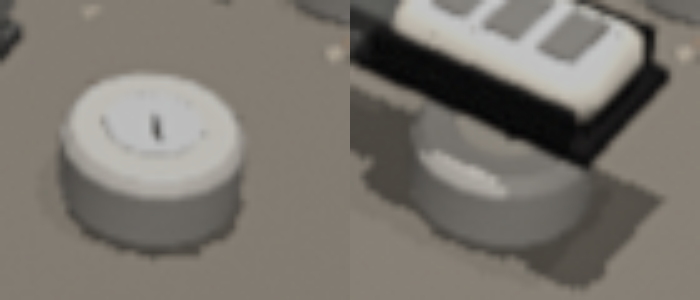

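The knob's centre is at row 243, which matches the home height of 97 mm (predicted row 243.2, column 340.2). The tester's outline hasn't moved and the robot is clear, so I'll hand in.

```bash
python3 -c "
from rig import env
print(env.close_job())"
```

```text
the job is handed in; nothing more can be done
None
```

The fob is now over the large chrome tester, with the plunger snapped home in the +40° hole. I gripped the black knob, lifted it about 28 mm and swung the arm about 40° counterclockwise. I then opened the fingers so the plunger dropped by its own spring, and backed the gripper away.

- **Plunger:** in the scene picture the knob's centre is at row 242.8. The row predicted for the home height of 97 mm is 243.2, and the column agrees within 0.3 px.
- **Tester:** the part still visible under the fob sits where it did at the start, so it was not shifted.
- **Robot:** the wrist force was about zero after release, and the gripper is well clear. The robot's clock read about 10 s of the 29 s allowed.
- **Checks that failed or disagreed:** at the end the robot arm blocked the top camera's view of the knob, so the height check rests on the scene view alone. In the scene view the network also reported a weak second knob (0.43) and a poor fob outline (0.15). I set both aside because they did not match the picture.

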